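# Find the quarantined slide carrier by its red underside

## Robot

A 7-joint arm with a two-finger parallel gripper is mounted at the origin on the work surface. World frame = base frame: x ahead of the robot, y to its left, z up, the work surface at z = 0. Lengths are in mm, angles in rad, forces in N, time in s.
With the tool pointing down it reaches from about 425 to 1025 mm from the base axis. Payload 9.4 kg.
Tool frame: the origin (TCP) lies on the centre line of the jaws, within the pads' length; the fingertips stand 22 mm ahead of it and the grasp point (between the pads) lies 3 mm ahead of it (manip.finger_overhang is the distance from the TCP to the fingertips, in mm); z points along the fingers, y is the line along which they close (so a half turn about z gives the same grasp; the last joint's range is limited). The gripper opens to 85 mm and grips with 20 to 120 N. Pads are 22 mm wide; open, the fingers measure 114 mm over their backs; the gripper's body (76 mm by 85 mm) begins 54 mm behind the grasp point. The pads swing forward as they close: fully open they stand 13 mm farther back than shut.
Start: joints at [1.125, 0.599, -0.003, 1.599, 0.002, 0.943, -0.08], TCP at [261.352, -676.254, 253.275] pointing down, gripper open.
Joint ranges: [-2.57, 2.57], [-0.35, 1.97], [-1.29, 1.29], [0.11, 2.56], [-1.05, 4.19], [0.11, 1.86], [-2.63, 2.63]. Speed limits (rad/s): [2.22, 2.22, 3.01, 3.01, 3.14, 3.14, 3.14].

## Interface

Orientations are given as a unit quaternion [x, y, z, w].
In Python, from cell import manip, imaging gives the robot as it stands.
- The arm moves only by the tool apply_moves, never from a script. Its argument "moves" is a list of rows, each an object of numbers: "x", "y", "z": the shift along the tool's x, y, z in m; "wx", "wy", "wz": the turn, a rotation vector about the tool's x, y, z in degrees. In form: [{"x": .., "y": .., "z": .., "wx": .., "wy": .., "wz": ..}, ...]. A call has exactly 8 rows; each row is the pose to reach, as a shift and turn from the pose commanded when the call began, along the tool's axes at that moment; what a row does not reach only later rows make up. A row lasts 1/12 s, in which the tool goes at most 41.7 mm and 7.16 degrees, less where a joint would pass 70% of its speed; a pose out of reach is approached as far as the arm can. A call with a gripper value outside its range is refused whole. "fingers" is the opening in per cent of the stroke, from 0 (shut) to 100 (fully open), set as the call begins (left out, the last holds). The fingers move at their own pace and stop on an object; the grip force is fixed at half the most. Time passes only in rows, so rows that repeat a pose let the fingers close, or fill a call up. It gives the time, the measured TCP pose, the force, the opening and the grip force at its end, in the units of the state.
- manip.sense(): the state, without advancing time (a new reading comes with each control period).
- imaging.get_image(name): name is "scene" or "top" or "wrist"; returns the picture (480x640x3 uint8, red, green, blue); there is no depth.
- imaging.get_calibration(name): a dict with "camera_matrix" (3x3 intrinsics, pixels), "xyz" and "rotation" of the camera in the world. Camera axes: x right, y up, looking along -z (the intrinsics and any distortion apply to the point x, -y, -z); pixel columns grow to the right and rows downward; lengths in mm; the calibration is good to about 2 mm. A picture is of the moment at which its call begins: read the wrist's pose just before it. get_calibration takes no time and is no camera call; for the wrist camera it gives the pose at the moment of the call.
- manip.finish_job(): hands the job in; it is judged then, once.
The state is a dict: "time_s": time; "joints": joint angles; "joint_vel": joint speeds; "joint_torque": joint torques, N m; "eef_pos": TCP position; "orientation": TCP orientation; "ft_force": force on the tool from outside, world axes, zero at the start; "wrist_torque": the same for the moment, N m; "finger_gap": finger opening in mm; "grasp_force": force on a finger pad.
Only numpy, scipy, OpenCV 4.12 (cv2) and the standard library are available. Lean on these libraries where they do the work, as an engineer would, in place of code of your own. Each camera call takes 0.05 s, during which the arm holds its last target. There are 200 camera calls.

## Task

One of the three grey slide carriers leaning in the white rack has a red disc on its underside. Tip carriers over, each from the rack's back rest onto its front rest (the one nearer the robot) and let go, until the red disc shows; then take that carrier out and set it down, without dropping it, leaning on the rest of the yellow holder with the red disc facing outwards. The other carriers stay leaning in the rack, either way round, and the tube rack, brown bottle and slide box are left alone.

Things in the scene. Friction and masses are not known exactly. Their poses are not given: they have to be found in the camera images.
- rack: white rack fixed to the bench, 300 mm long along its y: two flat rests, each 80 mm up the slope, form a V. Origin: centre of its underside, below the groove. The back rest leans 25 degrees from vertical towards its +x (away from the robot), the front rest 36 degrees towards -x (to the robot). Carriers start about 95 mm apart on the back rest
- rack_groove (a point): middle of the rack's groove line (where the faces of the two rests meet), 10 mm above the bench; axes as the rack's, y along the groove. A carrier lying flat on a rest has its bottom end face 7 mm up that rest's slope from this line, so its upper 57 mm stick out above the rest
- carrier_a_center (a point): grey slide carrier (one of 3 alike), 130 x 70 x 12 mm, 0.12 kg, its centre. x: along the length to the end that stands uppermost; y: width; z: out of the face with 3 glass slides; the underside looks along -z. Starts on the back rest, slides showing. One of the three (letters and places say nothing) has a red disc, 48 mm across, under it, 20 mm below the centre; the other undersides are plain grey
- carrier_b_center (a point): grey slide carrier (one of 3 alike), 130 x 70 x 12 mm, 0.12 kg, its centre. x: along the length to the end that stands uppermost; y: width; z: out of the face with 3 glass slides; the underside looks along -z. Starts on the back rest, slides showing. One of the three (letters and places say nothing) has a red disc, 48 mm across, under it, 20 mm below the centre; the other undersides are plain grey
- carrier_c_center (a point): grey slide carrier (one of 3 alike), 130 x 70 x 12 mm, 0.12 kg, its centre. x: along the length to the end that stands uppermost; y: width; z: out of the face with 3 glass slides; the underside looks along -z. Starts on the back rest, slides showing. One of the three (letters and places say nothing) has a red disc, 48 mm across, under it, 20 mm below the centre; the other undersides are plain grey
- holder: yellow holder fixed to the bench, 100 mm wide along its y, same V profile as the rack: groove line along y, 10 mm above its origin (centre of the underside). Its rest, 80 mm up the slope, leans 36 degrees from vertical towards its -x; opposite it is only a low lip, 35 mm up its slope, leaning 25 degrees towards +x
- holder_seat (a point): where a carrier's centre is when it leans properly on the yellow holder's rest; axes as the holder's
- tube_rack: bystander: white tube rack with brown- and yellow-capped tubes, 75 x 160 x 96 mm, origin under its centre
- reagent: bystander: brown glass bottle 60 mm across, 120 mm tall, origin under its centre
- slide_box: bystander: closed blue and white slide box, 112 x 87 x 35 mm, origin under its centre

How it is judged (in metres and radians):
On the way:
1. the carrier with the red disc has been tipped over onto the rack's front rest, red side showing, and let go (angle between carrier_b_center's own z axis and vertical above 2 rad and x of carrier_b_center in the frame of rack between -0.06 and -0.025 m and x of carrier_b_center in the frame of rack below 0.05 m and y of carrier_b_center in the frame of rack between -0.16 and 0.16 m and z of carrier_b_center in the frame of rack between 0.05 and 0.09 m and contact force between the fingers and carrier_b below 0.3 N), for 0.2 s.
At the end, for the whole second after the job is handed in: red-disc carrier at rest, let go, in the yellow holder: centre within 30 mm of its seat, leaning like the rest (about 10 degrees), disc outwards; both plain carriers at rest leaning in the white rack; bystanders within 30 mm of where they stood (distance between carrier_b_center and holder_seat below 0.03 m and angle between carrier_b_center's own z axis and vertical between 2 and 2.4 rad and angle between carrier_b_center's own y axis and vertical between 1.4 and 1.74 rad and angle between the z axis of carrier_b and the x axis of holder, either way round below 0.87 rad and linear speed of each of carrier_b, carrier_a, carrier_c below 0.02 m/s and x of carrier_a_center in the frame of rack between -0.06 and 0.05 m and y of carrier_a_center in the frame of rack between -0.16 and 0.16 m and z of carrier_a_center in the frame of rack between 0.05 and 0.09 m and x of carrier_c_center in the frame of rack between -0.06 and 0.05 m and y of carrier_c_center in the frame of rack between -0.16 and 0.16 m and z of carrier_c_center in the frame of rack between 0.05 and 0.09 m); the robot touches nothing.
It fails at once if the tube rack is moved more than 30 mm or tipped (distance of tube_rack from where it was at the start of the episode above 0.03 m or angle between tube_rack's own z axis and vertical above 0.35 rad).
It fails at once if the brown bottle is moved more than 30 mm or tipped (distance of reagent from where it was at the start of the episode above 0.03 m or angle between reagent's own z axis and vertical above 0.35 rad).
It fails at once if the slide box is moved more than 30 mm or tipped (distance of slide_box from where it was at the start of the episode above 0.03 m or angle between slide_box's own z axis and vertical above 0.35 rad).
It fails at once if the carrier is dropped into the holder (faster than 0.6 m/s within 60 mm of its seat) (distance between carrier_b_center and holder_seat below 0.06 m and linear speed of carrier_b above 0.6 m/s).
It also fails if it takes over 72 s, if anything falls off the work surface, if the arm or the gripper's body presses on something with over 40 N, if the wrist force passes 120 N, or if a joint passes its speed limit or range.

## Working session

There is one attempt and no reset: what is moved stays moved. The work goes in short steps, Python scripts to look and compute and a tool call to move; the robot and the scene stay as the last step left them, time stands still between calls to the robot, and variables do not carry over. Pictures are saved under pics/ and viewed, at most 11 in all, crops included, and the job is handed in when it is done.

Besides the shell and the picture viewer there is one more tool, called after "Request:" by a JSON object that holds its "op" and its "data", one argument or row to a line. apply_moves: Moves the arm, as the interface text tells. Its arguments: {"type":"object","properties":{"moves":{"type":"array","items":{"type":"object","properties":{"x":{"type":"number"},"y":{"type":"number"},"z":{"type":"number"},"wx":{"type":"number"},"wy":{"type":"number"},"wz":{"type":"number"}}}},"fingers":{"type":"number"}},"required":["moves"]}

```bash
mkdir -p pics; ls; python3 - <<'E'
from cell import manip, imaging
import cv2,numpy as np
a=imaging.get_image("scene");b=imaging.get_image("top")
cv2.imwrite("pics/s.png",a[:,:,::-1]);cv2.imwrite("pics/t.png",b[:,:,::-1])
for n in("scene","top","wrist"):print(imaging.get_calibration(n))
print(manip.sense(),manip.finger_overhang)
E
```

```text
pics
{'camera_matrix': array([[563.84645499,   0.        , 312.65336603],
       [  0.        , 563.84645499, 227.22990785],
       [  0.        ,   0.        ,   1.        ]]), 'xyz': array([1127.89344718, -524.23755225,  804.36598543]), 'rotation': array([0.36683609, 0.15371305, 0.33418639, 0.85447238])}
{'camera_matrix': array([[576.6124081 ,   0.        , 320.42703643],
       [  0.        , 576.6124081 , 243.03944701],
       [  0.        ,   0.        ,   1.        ]]), 'xyz': array([ 519.54906779,   27.9834353 , 1220.12414236]), 'rotation': array([ 0.03081222, -0.02781573, -0.70269777,  0.71027652])}
{'camera_matrix': array([[378.54993676,   0.        , 316.61517743],
       [  0.        , 378.54993676, 238.19139447],
       [  0.        ,   0.        ,   1.        ]]), 'xyz': array([ 336.37854851, -649.06807846,  373.65823528]), 'rotation': array([-0.13188132,  0.09083714, -0.55798032,  0.81425665])}
{'time_s': 0.1, 'joints': array([ 1.12534929,  0.60005295, -0.00253705,  1.60002048,  0.00180726,
        0.94288265, -0.07977919]), 'joint_vel': array([ 1.90573341e-04, -1.78638176e-03,  1.01600022e-05, -1.93715755e-03,
       -1.29805272e-03, -1.13351545e-03,  1.21038938e-03]), 'joint_torque': array([ 5.53204518e-03, -7.77985811e+01,  1.56989805e+00, -2.58622366e+01,
        1.26580533e-02,  5.51965786e-03,  6.89175437e-06]), 'eef_pos': array([ 261.17841347, -675.92651441,  252.50822236]), 'orientation': array([ 9.83043890e-01,  1.83369157e-01, -1.91453533e-04, -6.53257320e-04]), 'ft_force': array([-0.19258551,  0.35348398,  0.14487062]), 'wrist_torque': array([0.02500706, 0.07902335, 0.03501806]), 'grasp_force': 0.0, 'finger_gap': 85.27471299785098} 22.0
```

View pics/s.png

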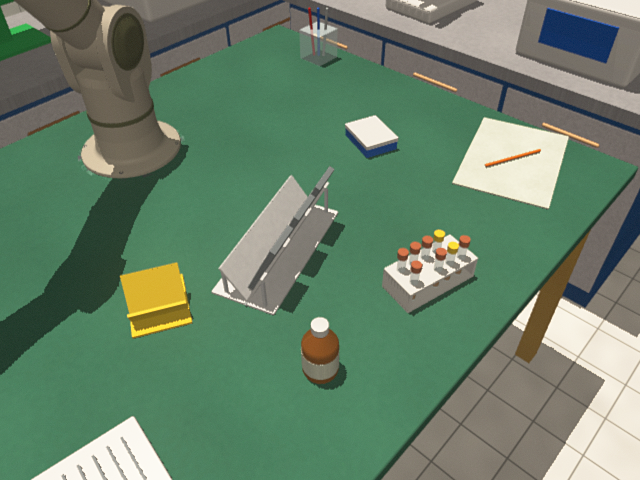

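View pics/t.png

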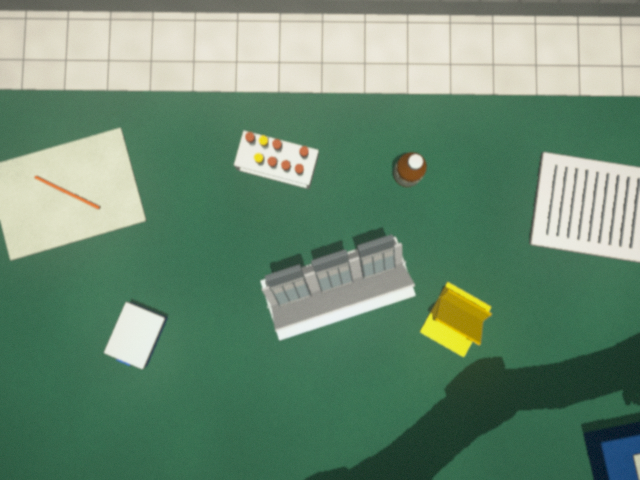

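The scene view shows the rack at centre (about 275,245), the holder at (155,298), the bottle at (320,350) and the tube rack at (430,270). In the top view (up is +x) the rack spans (262..413, 237..338), the holder is at (457,320), and the three carriers are at about (287,285), (332,270) and (378,255). I'll enlarge the top view for corner pixels.

```bash
python3 - <<'E'
import cv2
b=cv2.imread("pics/t.png")[225:365,245:505]
b=cv2.resize(b,None,fx=3,fy=3,interpolation=cv2.INTER_CUBIC)
for i in range(0,260,20):cv2.putText(b,str(245+i),(i*3,8),0,.3,(0,255,255));cv2.line(b,(i*3,10),(i*3,16),(0,255,255))
for i in range(0,140,20):cv2.putText(b,str(225+i),(0,i*3+4),0,.3,(0,255,255))
a=cv2.imread("pics/s.png")[150:350,110:360]
a=cv2.resize(a,None,fx=3,fy=3,interpolation=cv2.INTER_CUBIC)
for i in range(0,250,20):cv2.putText(a,str(110+i),(i*3,8),0,.3,(0,255,255))
for i in range(0,200,20):cv2.putText(a,str(150+i),(0,i*3+4),0,.3,(0,255,255))
cv2.imwrite("pics/t2.png",b);cv2.imwrite("pics/s2.png",a)
E
```

```text
(no output)
```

View pics/t2.png

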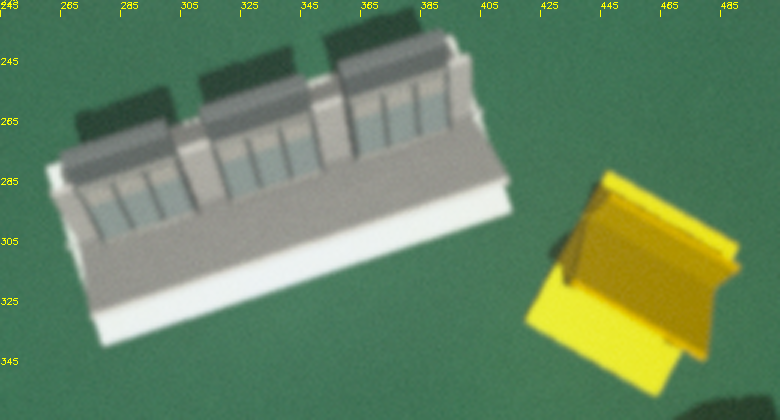

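View pics/s2.png

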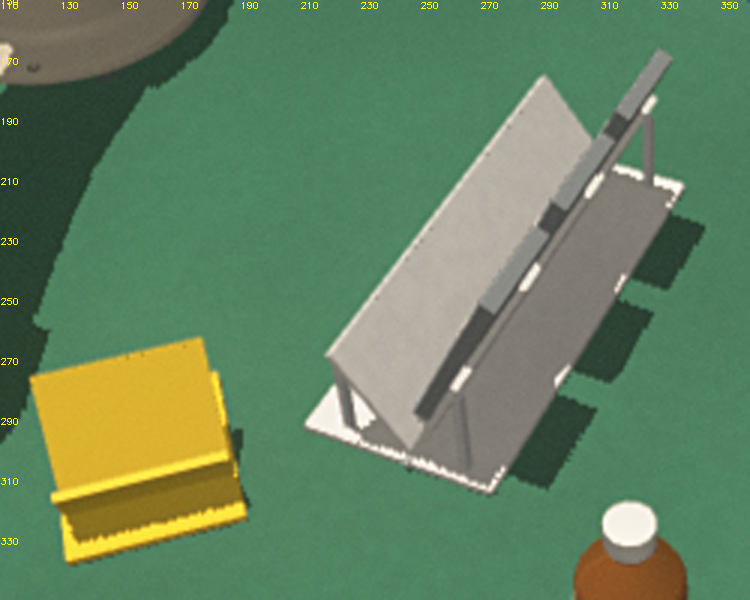

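Readings: front rest top corners are at (276.7,328.3)/(415,285.7) in top and (291.7,175)/(219.3,268.3) in scene. The carriers' back top edges are at (265.7,276)-(300,265), (312.3,260)-(346,250.7) and (358.3,246)-(392.7,235.7). The holder rest's top edge is at (435,319.7)-(480.3,344.7) in top and (177,263)-(120,276) in scene.

```bash
cat > h.py <<'E'
import numpy as np, cv2, sys, json, os
from scipy.optimize import least_squares
from scipy.spatial.transform import Rotation as R
from cell import manip, imaging
def proj(P,c):
    p=R.from_quat(c['rotation']).inv().apply(np.atleast_2d(P)-c['xyz'])*[1,-1,-1]
    q=p@np.asarray(c['camera_matrix']).T
    return q[:,:2]/q[:,2:]
def fr(v,P): # planar frame x,y,yaw -> world
    return R.from_euler('z',v[2]).apply(np.atleast_2d(P))+[v[0],v[1],0]
def up(t): return np.array([np.sin(t),0,np.cos(t)])
def slope(v,tilt,s,off,y): # point at s mm up the slope, off mm out of the groove's face normal towards inside of V
    t=np.radians(tilt); n=-np.sign(tilt)*np.array([np.cos(t),0,-np.sin(t)])
    return fr(v,np.array([0,y,10])+s*up(t)+off*n)[0]
def grip(v,tilt,s,y,off=6,extra=0): # TCP pose: fingers down the slope, tool x = frame y
    # carrier rests on the face named by the sign of tilt; extra is additional tilt of the tool
    p=slope(v,tilt,s,off,y); t=np.radians(tilt+extra)
    z=-up(t); x=np.array([0,1,0]); M=np.column_stack([x,np.cross(z,x),z])
    return p,R.from_euler('z',v[2])*R.from_matrix(M)
def rel(T,S): # row from pose S to pose T
    d=S[1].inv().apply(T[0]-S[0])/1000; w=np.degrees((S[1].inv()*T[1]).as_rotvec())
    return dict(zip(['x','y','z','wx','wy','wz'],[round(float(a),4) for a in d]+[round(float(a),2) for a in w]))
def cur():
    s=manip.sense(); return np.array(s['eef_pos']),R.from_quat(s['orientation'])
def seq(*Ts):
    S=cur()
    for T in Ts: print(rel(T,S)); S=T
if os.path.exists('fit.json'):
    F=json.load(open('fit.json')); RK,HD,Y=F['rack'],F['holder'],F['y']
E
cat > fit.py <<'E'
from h import *
ct=imaging.get_calibration('top');cs=imaging.get_calibration('scene')
u=up(np.radians(-36));b=np.radians(25)
rt=lambda y:np.array([0,y,10])+80*u
Pt=np.array([rt(150),rt(-150)]);It=np.array([[276.7,328.3],[415,285.7]])
Ps=np.array([rt(150),rt(-150),[0,-150,10]]);Is=np.array([[291.7,175],[219.3,268.3],[247.7,299.3]])
f=lambda v:np.r_[(proj(fr(v,Pt),ct)-It).ravel(),(proj(fr(v,Ps),cs)-Is).ravel()]
r=least_squares(f,[500,30,.3]);print('rack',r.x,r.fun.round(1))
C=np.array([[[265.7,276],[300,265]],[[312.3,260],[346,250.7]],[[358.3,246],[392.7,235.7]]])
ys=[]
for c in C:
    g=lambda q:(proj(fr(r.x,[np.array([q[0],q[1]+s,10])+137*up(b)-[0,0,0] for s in(35,-35)]),ct)-c).ravel()
    k=least_squares(g,[0,0]);print('carrier dx,y',k.x,k.fun.round(1));ys.append(k.x[1])
Pt2=np.array([rt(50),rt(-50)]);It2=np.array([[435,319.7],[480.3,344.7]]);Is2=np.array([[177.3,262.7],[120,276]])
f=lambda v:np.r_[(proj(fr(v,Pt2),ct)-It2).ravel(),(proj(fr(v,Pt2),cs)-Is2).ravel()]
h=least_squares(f,[400,-250,-.3]);print('holder',h.x,h.fun.round(1))
print('base centre px pred',proj(fr(h.x,[0,0,3]),ct),'seen',245+633/3,225+283/3)
json.dump(dict(rack=list(r.x),holder=list(h.x),y=ys),open('fit.json','w'))
E
python3 fit.py; python3 - <<'E'
from h import *
for y in Y:print(grip(RK,25,122,y)[0].round())
g=grip(RK,25,230,Y[2]); seq(g,grip(RK,25,122,Y[2]))
print(slope(HD,-36,72,6,0))
E
```

```text
rack [5.33608874e+02 9.05912419e-01 3.29721602e-01] [-5.1  2.4  0.7 -2.9  0.7 -1.6 -1.1  1.6 -2.4  2.5]
carrier dx,y [-2.4630983  89.19114274] [-0.5  0.3  0.5 -0.3]
carrier dx,y [-2.68255451 -2.57337069] [-0.8  1.2  0.8 -1.2]
carrier dx,y [ -4.10688931 -94.37387395] [-0.3  0.6  0.3 -0.6]
holder [ 484.5495732  -260.28776563   -0.50040498] [-0.1 -0.9 -0.5 -0.7 -0.7 -0.8 -0.7 -0.5]
base centre px pred [[459.95884359 309.23965877]] seen 456.0 319.3333333333333
[548. 100. 123.]
[578.  13. 123.]
[608. -73. 123.]
{'x': 0.5861, 'y': -0.4352, 'z': 0.032, 'wx': 19.82, 'wy': -19.17, 'wz': -86.23}
{'x': -0.0, 'y': 0.0, 'z': 0.108, 'wx': 0.0, 'wy': 0.0, 'wz': 0.0}
[ 451.67695926 -242.31208499   71.77593511]
```

```bash
sed -i "s/^f=lambda v:np.r_\[(proj(fr(v,Pt),ct)-It).ravel(),(proj(fr(v,Ps),cs)-Is).ravel()\]/sc=lambda v,P:fr(v,P*[1,v[3],1])\nf=lambda v:np.r_[(proj(sc(v,Pt),ct)-It).ravel(),(proj(sc(v,Ps),cs)-Is).ravel()]/; s/\[500,30,.3\]/[500,30,.3,1]/; s/rack=list(r.x)/rack=list(r.x[:3])/" fit.py; python3 fit.py; python3 - <<'E'
from h import *
def P(v,t,s,y): return slope(v,t,s,0,y)
ims=[]
for n,f,(r0,r1,c0,c1),k in(('top','pics/t.png',(225,365,245,505),3),('scene','pics/s.png',(150,350,110,360),3)):
    im=cv2.imread(f)[r0:r1,c0:c1];im=cv2.resize(im,None,fx=k,fy=k,interpolation=cv2.INTER_CUBIC);c=imaging.get_calibration(n)
    for v,h,lip in((RK,150,80),(HD,50,35)):
        for q,col in(([P(v,-36,80,h),P(v,-36,80,-h),P(v,-36,0,-h),P(v,-36,0,h)],(0,0,255)),([P(v,25,lip,h),P(v,25,lip,-h),P(v,25,0,-h),P(v,25,0,h)],(255,0,0)),([fr(v,[a,b,0])[0] for a,b in((-60,h),(-60,-h),(60,-h),(60,h))],(255,0,255))):
            cv2.polylines(im,[np.int32((proj(q,c)-[c0,r0])*k)],True,col,1)
    ims.append(im)
w=max(i.shape[1] for i in ims)
o=np.vstack([cv2.copyMakeBorder(i,0,0,0,w-i.shape[1],0) for i in ims]);o=cv2.resize(o,None,fx=.585,fy=.585,interpolation=cv2.INTER_AREA);print(o.shape)
cv2.imwrite('pics/o.png',o)
E
```

```text
rack [ 5.34582600e+02 -1.42071959e+00  3.20801416e-01  9.52143075e-01] [-0.8  0.2 -1.5 -1.6 -0.6  1.1 -0.1 -0.5 -1.7  0.4]
carrier dx,y [-3.45175177 92.19789132] [-0.6  0.2  0.6 -0.2]
carrier dx,y [-2.85271189  0.43509653] [-0.8  1.   0.8 -1. ]
carrier dx,y [ -3.45808176 -91.3744899 ] [-0.4  0.5  0.4 -0.5]
holder [ 484.5495732  -260.28776563   -0.50040498] [-0.1 -0.9 -0.5 -0.7 -0.7 -0.8 -0.7 -0.5]
base centre px pred [[459.95884359 309.23965877]] seen 456.0 319.3333333333333
(597, 456, 3)
```

View pics/o.png

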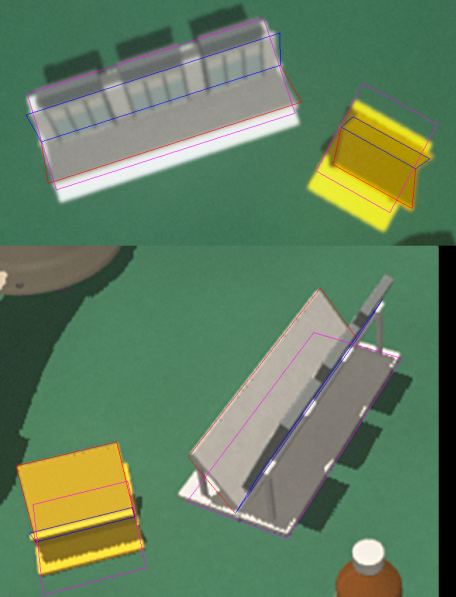

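Overlay agrees: the rests' edges coincide within about 2 px for the rack and holder. Now to the pre-grasp over the right-hand carrier.

```bash
python3 - <<'E'
from h import *
print(Y,RK);seq(grip(RK,25,200,Y[2]))
E
```

```text
[92.19789132089494, 0.43509653416223154, -91.37448990235471] [534.5826003177444, -1.4207195884780717, 0.3208014157618542]
{'x': 0.5728, 'y': -0.4354, 'z': 0.0592, 'wx': 19.88, 'wy': -19.06, 'wz': -85.73}
```

Request:
{"op": "apply_moves", "data": {
  "moves": [
    {"x": 0.573, "y": -0.435, "z": 0.03, "wx": 19.9, "wy": -19.1, "wz": -85.7},
    {"x": 0.573, "y": -0.435, "z": 0.03, "wx": 19.9, "wy": -19.1, "wz": -85.7},
    {"x": 0.573, "y": -0.435, "z": 0.03, "wx": 19.9, "wy": -19.1, "wz": -85.7},
    {"x": 0.573, "y": -0.435, "z": 0.03, "wx": 19.9, "wy": -19.1, "wz": -85.7},
    {"x": 0.573, "y": -0.435, "z": 0.03, "wx": 19.9, "wy": -19.1, "wz": -85.7},
    {"x": 0.573, "y": -0.435, "z": 0.03, "wx": 19.9, "wy": -19.1, "wz": -85.7},
    {"x": 0.573, "y": -0.435, "z": 0.03, "wx": 19.9, "wy": -19.1, "wz": -85.7},
    {"x": 0.573, "y": -0.435, "z": 0.03, "wx": 19.9, "wy": -19.1, "wz": -85.7}
  ],
  "fingers": 55
}}

```text
time_s: 0.77
eef_pos: [436.8, -391.2, 239.3]
orientation: [0.777, 0.612, -0.12, -0.086]
ft_force: [1.3, -0.3, -0.1]
finger_gap: 47.1
grasp_force: 0.0
```

```bash
python3 - <<'E'
from h import *
print(cur()[0]);seq(grip(RK,25,200,Y[2]))
E
```

```text
[ 436.78339627 -391.20870038  239.28613721]
{'x': 0.3673, 'y': 0.1226, 'z': -0.0198, 'wx': 7.14, 'wy': -6.77, 'wz': -30.91}
```

Request:
{"op": "apply_moves", "data": {
  "moves": [
    {"x": 0.367, "y": 0.123, "z": -0.02, "wx": 7.1, "wy": -6.8, "wz": -30.9},
    {"x": 0.367, "y": 0.123, "z": -0.02, "wx": 7.1, "wy": -6.8, "wz": -30.9},
    {"x": 0.367, "y": 0.123, "z": -0.02, "wx": 7.1, "wy": -6.8, "wz": -30.9},
    {"x": 0.367, "y": 0.123, "z": -0.02, "wx": 7.1, "wy": -6.8, "wz": -30.9},
    {"x": 0.367, "y": 0.123, "z": -0.02, "wx": 7.1, "wy": -6.8, "wz": -30.9},
    {"x": 0.367, "y": 0.123, "z": -0.02, "wx": 7.1, "wy": -6.8, "wz": -30.9},
    {"x": 0.367, "y": 0.123, "z": -0.02, "wx": 7.1, "wy": -6.8, "wz": -30.9},
    {"x": 0.367, "y": 0.123, "z": -0.02, "wx": 7.1, "wy": -6.8, "wz": -30.9}
  ]
}}

```text
time_s: 1.43
eef_pos: [612.2, -110.1, 199.8]
orientation: [0.573, 0.79, -0.175, -0.126]
ft_force: [1.0, 0.5, 0.4]
finger_gap: 47.2
grasp_force: 0.0
```

```bash
python3 - <<'E'
from h import *
print(cur()[0]);seq(grip(RK,25,175,Y[2]))
E
```

```text
[ 612.17806181 -110.07393094  199.82050591]
{'x': 0.0364, 'y': 0.0383, 'z': 0.0138, 'wx': 0.07, 'wy': -0.06, 'wz': -0.3}
```

Request:
{"op": "apply_moves", "data": {
  "moves": [
    {"x": 0.036, "y": 0.038, "z": 0.0},
    {"x": 0.036, "y": 0.038, "z": 0.0},
    {"x": 0.036, "y": 0.038, "z": 0.0},
    {"x": 0.036, "y": 0.038, "z": 0.0},
    {"x": 0.036, "y": 0.038, "z": 0.0},
    {"x": 0.036, "y": 0.038, "z": 0.0},
    {"x": 0.036, "y": 0.038, "z": 0.0},
    {"x": 0.036, "y": 0.038, "z": 0.0}
  ]
}}

```text
$.moves[0]: bad value
```

```bash
python3 - <<'E'
from h import *
print(cur()[0]);seq(grip(RK,25,175,Y[2]),grip(RK,25,122,Y[2]))
c=imaging.get_calibration('wrist');a=imaging.get_image('wrist')[:,:,::-1].copy()
for y in Y:
    q=[slope(RK,25,137,0,y+35),slope(RK,25,137,0,y-35),slope(RK,25,137,12,y-35),slope(RK,25,137,12,y+35)]
    cv2.polylines(a,[np.int32(proj(q,c))],True,(0,0,255),1)
cv2.imwrite('pics/w1.png',a)
E
```

```text
[ 612.17806181 -110.07393094  199.82050591]
{'x': 0.0364, 'y': 0.0383, 'z': 0.0138, 'wx': 0.07, 'wy': -0.06, 'wz': -0.3}
{'x': -0.0, 'y': -0.0, 'z': 0.053, 'wx': 0.0, 'wy': 0.0, 'wz': 0.0}
```

View pics/w1.png

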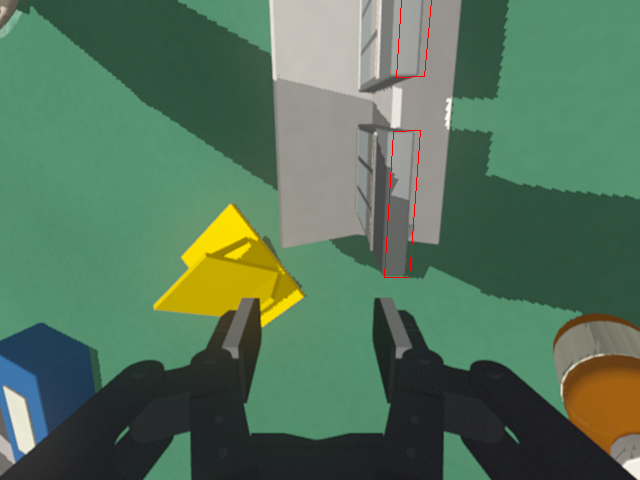

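The wrist view shows the right carrier's top edge at (383..418, 130..278), within about 3 mm of the prediction, so I correct 2 mm towards the robot and descend.

Request:
{"op": "apply_moves", "data": {
  "moves": [
    {"x": 0.036, "y": 0.036, "z": 0.0, "wx": 0, "wy": 0, "wz": -0.3},
    {"x": 0.036, "y": 0.036, "z": 0.0, "wx": 0, "wy": 0, "wz": -0.3},
    {"x": 0.036, "y": 0.036, "z": 0.0, "wx": 0, "wy": 0, "wz": -0.3},
    {"x": 0.036, "y": 0.036, "z": 0.014, "wx": 0, "wy": 0, "wz": -0.3},
    {"x": 0.036, "y": 0.036, "z": 0.03, "wx": 0, "wy": 0, "wz": -0.3},
    {"x": 0.036, "y": 0.036, "z": 0.03, "wx": 0, "wy": 0, "wz": -0.3},
    {"x": 0.036, "y": 0.036, "z": 0.03, "wx": 0, "wy": 0, "wz": -0.3},
    {"x": 0.036, "y": 0.036, "z": 0.03, "wx": 0, "wy": 0, "wz": -0.3}
  ]
}}

```text
time_s: 2.15
eef_pos: [619.8, -72.4, 158.8]
orientation: [0.572, 0.791, -0.174, -0.126]
ft_force: [-0.2, -0.7, 1.1]
finger_gap: 46.8
grasp_force: 0.0
```

```bash
python3 - <<'E'
from h import *
print(cur()[0]);seq(grip(RK,25,122,Y[2],8))
E
```

```text
[619.75434778 -72.44000214 158.80834281]
{'x': 0.0028, 'y': 0.0018, 'z': 0.0376, 'wx': 0.15, 'wy': -0.05, 'wz': -0.09}
```

Request:
{"op": "apply_moves", "data": {
  "moves": [
    {"x": 0.003, "y": 0.002, "z": 0.013, "wx": 0, "wy": 0, "wz": 0},
    {"x": 0.003, "y": 0.002, "z": 0.026, "wx": 0, "wy": 0, "wz": 0},
    {"x": 0.003, "y": 0.002, "z": 0.038, "wx": 0, "wy": 0, "wz": 0},
    {"x": 0.003, "y": 0.002, "z": 0.038, "wx": 0, "wy": 0, "wz": 0},
    {"x": 0.003, "y": 0.002, "z": 0.038, "wx": 0, "wy": 0, "wz": 0},
    {"x": 0.003, "y": 0.002, "z": 0.038, "wx": 0, "wy": 0, "wz": 0},
    {"x": 0.003, "y": 0.002, "z": 0.038, "wx": 0, "wy": 0, "wz": 0},
    {"x": 0.003, "y": 0.002, "z": 0.038, "wx": 0, "wy": 0, "wz": 0}
  ]
}}

```text
time_s: 2.82
eef_pos: [605.6, -73.1, 123.4]
orientation: [0.572, 0.792, -0.174, -0.126]
ft_force: [-0.5, 0.9, 0.5]
finger_gap: 47.1
grasp_force: 0.0
```

Request:
{"op": "apply_moves", "data": {
  "moves": [
    {"x": 0, "y": 0, "z": 0, "wx": 0, "wy": 0, "wz": 0},
    {"x": 0, "y": 0, "z": 0, "wx": 0, "wy": 0, "wz": 0},
    {"x": 0, "y": 0, "z": 0, "wx": 0, "wy": 0, "wz": 0},
    {"x": 0, "y": 0, "z": 0, "wx": 0, "wy": 0, "wz": 0},
    {"x": 0, "y": 0, "z": 0, "wx": 0, "wy": 0, "wz": 0},
    {"x": 0, "y": 0, "z": 0, "wx": 0, "wy": 0, "wz": 0},
    {"x": 0, "y": 0, "z": 0, "wx": 0, "wy": 0, "wz": 0},
    {"x": 0, "y": 0, "z": 0, "wx": 0, "wy": 0, "wz": 0}
  ],
  "fingers": 0
}}

```text
time_s: 3.48
eef_pos: [605.5, -73.1, 122.9]
orientation: [0.572, 0.792, -0.174, -0.126]
ft_force: [3.1, 1.0, 2.0]
finger_gap: 11.6
grasp_force: 59.4
```

```bash
cat >> h.py <<'E'
def arc(T0,th0,ths,lifts,v,d=115): # held carrier turned about its bottom end; rows relative to T0 (calls of 8)
    y=R.from_euler('z',v[2]).apply([0,1,0]); yaw=R.from_euler('z',v[2])
    piv=T0[0]-d*yaw.apply(up(np.radians(th0))); S=T0
    for i,(t,l) in enumerate(zip(ths,lifts)):
        T=(piv+d*yaw.apply(up(np.radians(t)))+[0,0,l], R.from_rotvec(y*np.radians(t-th0))*T0[1])
        r=rel(T,S);print({k:(round(x,3) if k in'xyz' else round(x,1)) for k,x in r.items()})
        if i%8==7: S=T; print('--')
E
python3 - <<'E'
from h import *
T=cur();print(T[0],grip(RK,25,122,Y[2],8)[0])
arc(T,25,[25,22,16,9,2,-5,-12,-19,-26,-32,-36,-36,-36,-36,-36,-36],[8,12,14,14,12,12,12,12,12,12,10,6,3,2,2,2],RK)
E
```

```text
[605.46151466 -73.07140592 122.93550101] [605.4439174  -74.16173678 123.95049611]
{'x': 0.0, 'y': -0.003, 'z': -0.007, 'wx': 0.0, 'wy': 0.0, 'wz': 0.0}
{'x': 0.0, 'y': -0.011, 'z': -0.011, 'wx': -3.0, 'wy': 0.0, 'wz': -0.0}
{'x': 0.0, 'y': -0.024, 'z': -0.011, 'wx': -9.0, 'wy': 0.0, 'wz': -0.0}
{'x': -0.0, 'y': -0.038, 'z': -0.008, 'wx': -16.0, 'wy': 0.0, 'wz': -0.0}
{'x': -0.0, 'y': -0.05, 'z': -0.002, 'wx': -23.0, 'wy': 0.0, 'wz': -0.0}
{'x': -0.0, 'y': -0.063, 'z': 0.004, 'wx': -30.0, 'wy': 0.0, 'wz': -0.0}
{'x': -0.0, 'y': -0.074, 'z': 0.012, 'wx': -37.0, 'wy': 0.0, 'wz': -0.0}
{'x': -0.0, 'y': -0.085, 'z': 0.021, 'wx': -44.0, 'wy': 0.0, 'wz': -0.0}
--
{'x': -0.0, 'y': -0.014, 'z': 0.001, 'wx': -7.0, 'wy': 0.0, 'wz': -0.0}
{'x': -0.0, 'y': -0.026, 'z': 0.003, 'wx': -13.0, 'wy': 0.0, 'wz': -0.0}
{'x': -0.0, 'y': -0.034, 'z': 0.007, 'wx': -17.0, 'wy': 0.0, 'wz': -0.0}
{'x': -0.0, 'y': -0.036, 'z': 0.011, 'wx': -17.0, 'wy': 0.0, 'wz': -0.0}
{'x': -0.0, 'y': -0.037, 'z': 0.013, 'wx': -17.0, 'wy': 0.0, 'wz': -0.0}
{'x': -0.0, 'y': -0.037, 'z': 0.014, 'wx': -17.0, 'wy': 0.0, 'wz': -0.0}
{'x': -0.0, 'y': -0.037, 'z': 0.014, 'wx': -17.0, 'wy': 0.0, 'wz': -0.0}
{'x': -0.0, 'y': -0.037, 'z': 0.014, 'wx': -17.0, 'wy': 0.0, 'wz': -0.0}
--
```

Request:
{"op": "apply_moves", "data": {
  "moves": [
    {"x": 0, "y": -0.003, "z": -0.007, "wx": 0, "wy": 0, "wz": 0},
    {"x": 0, "y": -0.011, "z": -0.011, "wx": -3, "wy": 0, "wz": 0},
    {"x": 0, "y": -0.024, "z": -0.011, "wx": -9, "wy": 0, "wz": 0},
    {"x": 0, "y": -0.038, "z": -0.008, "wx": -16, "wy": 0, "wz": 0},
    {"x": 0, "y": -0.05, "z": -0.002, "wx": -23, "wy": 0, "wz": 0},
    {"x": 0, "y": -0.063, "z": 0.004, "wx": -30, "wy": 0, "wz": 0},
    {"x": 0, "y": -0.074, "z": 0.012, "wx": -37, "wy": 0, "wz": 0},
    {"x": 0, "y": -0.085, "z": 0.021, "wx": -44, "wy": 0, "wz": 0}
  ]
}}

```text
time_s: 4.15
eef_pos: [530.8, -104.3, 141.6]
orientation: [0.583, 0.804, 0.09, 0.077]
ft_force: [1.0, 2.3, 0.5]
finger_gap: 11.1
grasp_force: 59.4
```

Request:
{"op": "apply_moves", "data": {
  "moves": [
    {"x": 0, "y": -0.013, "z": 0.0, "wx": -7, "wy": 0, "wz": 0},
    {"x": 0, "y": -0.024, "z": 0.002, "wx": -13, "wy": 0, "wz": 0},
    {"x": 0, "y": -0.031, "z": 0.005, "wx": -16, "wy": 0, "wz": 0},
    {"x": 0, "y": -0.033, "z": 0.008, "wx": -16, "wy": 0, "wz": 0},
    {"x": 0, "y": -0.034, "z": 0.01, "wx": -16, "wy": 0, "wz": 0},
    {"x": 0, "y": -0.034, "z": 0.011, "wx": -16, "wy": 0, "wz": 0},
    {"x": 0, "y": -0.034, "z": 0.011, "wx": -16, "wy": 0, "wz": 0},
    {"x": 0, "y": -0.034, "z": 0.011, "wx": -16, "wy": 0, "wz": 0}
  ]
}}

```text
time_s: 4.82
eef_pos: [514.7, -115.1, 125.6]
orientation: [0.567, 0.788, 0.182, 0.156]
ft_force: [-0.3, -1.9, -4.8]
finger_gap: 11.2
grasp_force: 59.4
```

```bash
cat >> h.py <<'E'
def red(n,k=0):
    im=imaging.get_image(n); h=cv2.cvtColor(im,cv2.COLOR_RGB2HSV)
    m=((h[...,0]<6)|(h[...,0]>174))&(h[...,1]>150)&(h[...,2]>70)
    N,l,st,ce=cv2.connectedComponentsWithStats(m.astype(np.uint8))
    print(n,[(st[i,4],ce[i].round()) for i in range(1,N) if st[i,4]>25]);return im
E
python3 - <<'E'
from h import *
T=cur();print(T[0],T[1].as_quat().round(3));seq(grip(RK,-36,122,Y[2]))
a=red('scene');b=red('top')
c=imaging.get_calibration
print(proj(slope(RK,-36,52,12,Y[2]),c('scene')),proj(slope(RK,-36,52,12,Y[2]),c('top')))
cv2.imwrite('pics/s3.png',a[150:350,110:410,::-1].repeat(2,0).repeat(2,1))
E
```

```text
[ 514.70116081 -115.12778645  125.57863729] [0.567 0.788 0.182 0.156]
{'x': 0.0107, 'y': -0.0168, 'z': 0.0058, 'wx': -8.36, 'wy': 2.18, 'wz': 0.93}
scene [(np.int32(41), array([310.,  16.]))]
top []
[[247.38597626 258.92579054]] [[383.81508547 279.63765207]]
```

View pics/s3.png

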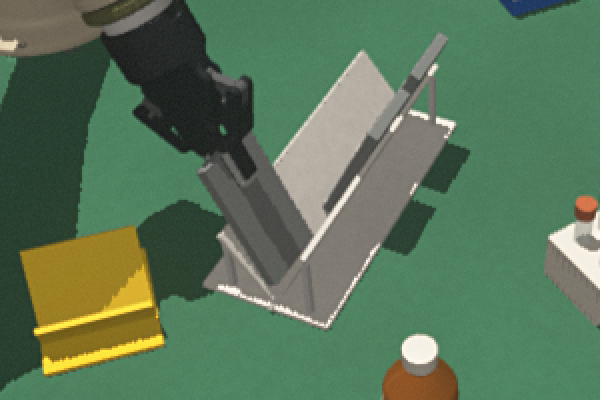

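The carrier is held near the front rest, tilted about 28°, and its face is plain. The tilt fell 8° short, so I check the joints.

```bash
python3 - <<'E'
from h import *
s=manip.sense();print(s['joints'].round(2),s['joint_vel'].round(2),s['ft_force'],s['wrist_torque']);seq(grip(RK,-36,122,Y[2]))
E
```

```text
[ 0.88  0.72 -0.94  2.42  2.14  0.42 -1.56] [-0.11 -0.07  0.08 -0.09 -0.22 -0.08  0.17] [13.00488313  3.1152532  32.36457471] [ 2.08581378 -7.71474993 -0.18759572]
{'x': 0.0104, 'y': -0.0103, 'z': 0.0056, 'wx': -8.58, 'wy': 1.8, 'wz': 0.64}
```

Joint 4 is close to its limit (2.42 of 2.56), because the arm folds when the tool tilts towards the base. I release here for a short lean onto the rest, then retreat along the tool.

Request:
{"op": "apply_moves", "data": {
  "moves": [
    {"x": 0, "y": 0, "z": 0, "wx": 0, "wy": 0, "wz": 0},
    {"x": 0, "y": 0, "z": 0, "wx": 0, "wy": 0, "wz": 0},
    {"x": 0, "y": 0, "z": 0, "wx": 0, "wy": 0, "wz": 0},
    {"x": 0, "y": 0, "z": 0, "wx": 0, "wy": 0, "wz": 0},
    {"x": 0, "y": 0, "z": 0, "wx": 0, "wy": 0, "wz": 0},
    {"x": 0, "y": 0, "z": 0, "wx": 0, "wy": 0, "wz": 0},
    {"x": 0, "y": 0, "z": 0, "wx": 0, "wy": 0, "wz": 0},
    {"x": 0, "y": 0, "z": -0.01, "wx": 0, "wy": 0, "wz": 0}
  ],
  "fingers": 100
}}

```text
time_s: 5.58
eef_pos: [500.5, -116.1, 126.9]
orientation: [0.569, 0.79, 0.178, 0.146]
ft_force: [0.1, -0.1, -0.5]
finger_gap: 85.1
grasp_force: 0.0
```

```bash
python3 - <<'E'
from h import *
s=manip.sense();print(s['joints'].round(2),s['ft_force']);seq(grip(RK,-36,122,Y[2]),grip(RK,-15,200,Y[2]),grip(RK,25,185,Y[1],8),grip(RK,25,122,Y[1],8))
E
```

```text
[ 0.88  0.69 -0.92  2.42  2.11  0.39 -1.54] [ 0.0585084  -0.10182104 -0.475195  ]
{'x': 0.0071, 'y': -0.0051, 'z': 0.0137, 'wx': -9.49, 'wy': 1.53, 'wz': 0.57}
{'x': -0.0, 'y': 0.0713, 'z': -0.0626, 'wx': 21.0, 'wy': -0.0, 'wz': 0.0}
{'x': 0.0918, 'y': 0.1068, 'z': 0.0531, 'wx': 40.0, 'wy': 0.0, 'wz': -0.0}
{'x': -0.0, 'y': 0.0, 'z': 0.063, 'wx': 0.0, 'wy': 0.0, 'wz': 0.0}
```

```bash
python3 - <<'E'
from h import *
T=cur()
for t in(grip(RK,-15,210,Y[2]),grip(RK,25,200,Y[1],8)):print(rel(t,T))
E
```

```text
{'x': 0.0043, 'y': 0.0569, 'z': -0.0696, 'wx': 11.51, 'wy': 1.61, 'wz': 0.28}
{'x': 0.0973, 'y': 0.1614, 'z': 0.0017, 'wx': 51.51, 'wy': 1.66, 'wz': -0.29}
```

Request:
{"op": "apply_moves", "data": {
  "moves": [
    {"x": 0, "y": 0, "z": -0.03, "wx": 0, "wy": 0, "wz": 0},
    {"x": 0, "y": 0, "z": -0.06, "wx": 0, "wy": 0, "wz": 0},
    {"x": 0.004, "y": 0.03, "z": -0.075, "wx": 6, "wy": 1.6, "wz": 0},
    {"x": 0.01, "y": 0.057, "z": -0.075, "wx": 12, "wy": 1.6, "wz": 0},
    {"x": 0.03, "y": 0.08, "z": -0.07, "wx": 19, "wy": 1.6, "wz": 0},
    {"x": 0.05, "y": 0.1, "z": -0.06, "wx": 26, "wy": 1.6, "wz": 0},
    {"x": 0.07, "y": 0.12, "z": -0.045, "wx": 33, "wy": 1.6, "wz": 0},
    {"x": 0.085, "y": 0.14, "z": -0.025, "wx": 40, "wy": 1.6, "wz": 0}
  ],
  "fingers": 55
}}

```text
time_s: 6.25
eef_pos: [526.2, -94.3, 198.8]
orientation: [0.59, 0.8, 0.057, 0.093]
ft_force: [2.3, -2.7, -0.3]
finger_gap: 47.0
grasp_force: 0.0
```

```bash
python3 - <<'E'
from h import *
print(manip.sense()['joints'].round(2));seq(grip(RK,25,170,Y[1],8),grip(RK,25,122,Y[1],8))
E
```

```text
[ 0.69  0.52 -0.87  2.2   0.9   0.54 -0.53]
{'x': 0.091, 'y': 0.0925, 'z': 0.0437, 'wx': 36.54, 'wy': 4.47, 'wz': -2.19}
{'x': -0.0, 'y': -0.0, 'z': 0.048, 'wx': 0.0, 'wy': 0.0, 'wz': 0.0}
```

Request:
{"op": "apply_moves", "data": {
  "moves": [
    {"x": 0.03, "y": 0.03, "z": 0.0, "wx": 7, "wy": 1, "wz": 0},
    {"x": 0.06, "y": 0.06, "z": 0.0, "wx": 14, "wy": 3, "wz": -1},
    {"x": 0.091, "y": 0.092, "z": 0.0, "wx": 21, "wy": 4.5, "wz": -2},
    {"x": 0.091, "y": 0.092, "z": 0.01, "wx": 28, "wy": 4.5, "wz": -2.2},
    {"x": 0.091, "y": 0.092, "z": 0.025, "wx": 36.5, "wy": 4.5, "wz": -2.2},
    {"x": 0.091, "y": 0.092, "z": 0.035, "wx": 36.5, "wy": 4.5, "wz": -2.2},
    {"x": 0.091, "y": 0.092, "z": 0.035, "wx": 36.5, "wy": 4.5, "wz": -2.2},
    {"x": 0.091, "y": 0.092, "z": 0.035, "wx": 36.5, "wy": 4.5, "wz": -2.2}
  ]
}}

```text
time_s: 6.92
eef_pos: [596.1, 22.7, 175.8]
orientation: [0.57, 0.794, -0.172, -0.125]
ft_force: [-0.0, 0.0, 0.3]
finger_gap: 47.0
grasp_force: 0.0
```

```bash
python3 - <<'E'
from h import *
print(manip.sense()['joints'].round(2));seq(grip(RK,25,170,Y[1],8),grip(RK,25,122,Y[1],8))
E
```

```text
[ 0.32  0.85 -0.85  1.66  0.55  1.38 -0.4 ]
{'x': -0.0031, 'y': 0.0022, 'z': 0.0082, 'wx': 0.46, 'wy': -0.03, 'wz': 0.32}
{'x': -0.0, 'y': -0.0, 'z': 0.048, 'wx': 0.0, 'wy': 0.0, 'wz': 0.0}
```

Request:
{"op": "apply_moves", "data": {
  "moves": [
    {"x": -0.003, "y": 0.002, "z": 0.015, "wx": 0.4, "wy": 0, "wz": 0.3},
    {"x": -0.003, "y": 0.002, "z": 0.03, "wx": 0.4, "wy": 0, "wz": 0.3},
    {"x": -0.003, "y": 0.002, "z": 0.045, "wx": 0.4, "wy": 0, "wz": 0.3},
    {"x": -0.003, "y": 0.002, "z": 0.056, "wx": 0.4, "wy": 0, "wz": 0.3},
    {"x": -0.003, "y": 0.002, "z": 0.056, "wx": 0.4, "wy": 0, "wz": 0.3},
    {"x": -0.003, "y": 0.002, "z": 0.056, "wx": 0.4, "wy": 0, "wz": 0.3},
    {"x": -0.003, "y": 0.002, "z": 0.056, "wx": 0.4, "wy": 0, "wz": 0.3},
    {"x": -0.003, "y": 0.002, "z": 0.056, "wx": 0.4, "wy": 0, "wz": 0.3}
  ]
}}

```text
time_s: 7.58
eef_pos: [577.8, 12.6, 126.2]
orientation: [0.572, 0.792, -0.174, -0.125]
ft_force: [0.2, 0.5, 0.6]
finger_gap: 47.1
grasp_force: 0.0
```

Request:
{"op": "apply_moves", "data": {
  "moves": [
    {"x": 0, "y": 0, "z": 0, "wx": 0, "wy": 0, "wz": 0},
    {"x": 0, "y": 0, "z": 0, "wx": 0, "wy": 0, "wz": 0},
    {"x": 0, "y": 0, "z": 0, "wx": 0, "wy": 0, "wz": 0},
    {"x": 0, "y": 0, "z": 0, "wx": 0, "wy": 0, "wz": 0},
    {"x": 0, "y": 0, "z": 0, "wx": 0, "wy": 0, "wz": 0},
    {"x": 0, "y": 0, "z": 0, "wx": 0, "wy": 0, "wz": 0},
    {"x": 0, "y": 0, "z": 0, "wx": 0, "wy": 0, "wz": 0},
    {"x": 0, "y": 0, "z": 0, "wx": 0, "wy": 0, "wz": 0}
  ],
  "fingers": 0
}}

```text
time_s: 8.25
eef_pos: [577.7, 12.7, 125.4]
orientation: [0.572, 0.792, -0.174, -0.126]
ft_force: [2.4, 0.5, 5.1]
finger_gap: 11.5
grasp_force: 60.3
```

Request:
{"op": "apply_moves", "data": {
  "moves": [
    {"x": 0, "y": -0.003, "z": -0.007, "wx": 0, "wy": 0, "wz": 0},
    {"x": 0, "y": -0.011, "z": -0.011, "wx": -3, "wy": 0, "wz": 0},
    {"x": 0, "y": -0.024, "z": -0.011, "wx": -9, "wy": 0, "wz": 0},
    {"x": 0, "y": -0.038, "z": -0.008, "wx": -16, "wy": 0, "wz": 0},
    {"x": 0, "y": -0.05, "z": -0.002, "wx": -23, "wy": 0, "wz": 0},
    {"x": 0, "y": -0.063, "z": 0.004, "wx": -30, "wy": 0, "wz": 0},
    {"x": 0, "y": -0.074, "z": 0.012, "wx": -37, "wy": 0, "wz": 0},
    {"x": 0, "y": -0.085, "z": 0.021, "wx": -44, "wy": 0, "wz": 0}
  ]
}}

```text
time_s: 8.92
eef_pos: [508.4, -18.8, 143.8]
orientation: [0.584, 0.802, 0.092, 0.083]
ft_force: [0.8, -1.2, -1.9]
finger_gap: 11.5
grasp_force: 59.4
```

```bash
python3 - <<'E'
from h import *
s=manip.sense();print(s['joints'].round(2),s['finger_gap'],s['ft_force']);seq(grip(RK,-19,132,Y[1]),grip(RK,-36,122,Y[1]))
a=red('scene');b=red('top');s=manip.sense();print(s['joints'].round(2),s['ft_force'])
E
```

```text
[ 0.46  0.56 -0.72  2.32  1.24  0.35 -0.99] 11.484738255502648 [ 0.84227244 -1.22795195 -1.88965714]
{'x': 0.0087, 'y': -0.0086, 'z': 0.0049, 'wx': -4.84, 'wy': 1.55, 'wz': -0.3}
{'x': -0.0, 'y': -0.0359, 'z': 0.0136, 'wx': -17.0, 'wy': 0.0, 'wz': -0.0}
scene [(np.int32(42), array([310.,  16.])), (np.int32(268), array([276., 226.]))]
top []
[ 0.46  0.56 -0.72  2.31  1.24  0.36 -0.99] [ 0.46116283 -0.38027437 -0.81187891]
```

The red disc shows at scene pixel (276,226), so the middle carrier is the right one. I continue onto the front rest.

```bash
python3 - <<'E'
from h import *
# bottom-centre fixed at front seat; TCP d=115 above it
T=cur(); y=Y[1]
def pose(t,l): 
    B=slope(RK,-36,7,6,y); yaw=R.from_euler('z',RK[2]); u=yaw.apply(up(np.radians(t)))
    g=grip(RK,t,0,y)[1]; return B+115*u+[0,0,l],g
for t,l in((-17,11),(-20,10),(-23,9),(-26,8),(-28,6),(-29,4),(-30,3),(-30,2)):
    r=rel(pose(t,l),T);print({k:(round(x,3) if k in'xyz' else round(x,1)) for k,x in r.items()})
E
```

```text
{'x': 0.01, 'y': -0.007, 'z': 0.002, 'wx': -2.9, 'wy': 1.9, 'wz': -0.2}
{'x': 0.01, 'y': -0.013, 'z': 0.003, 'wx': -5.9, 'wy': 1.9, 'wz': -0.2}
{'x': 0.01, 'y': -0.019, 'z': 0.005, 'wx': -8.9, 'wy': 1.9, 'wz': -0.1}
{'x': 0.01, 'y': -0.025, 'z': 0.007, 'wx': -11.9, 'wy': 1.9, 'wz': -0.1}
{'x': 0.01, 'y': -0.03, 'z': 0.01, 'wx': -13.9, 'wy': 1.9, 'wz': -0.1}
{'x': 0.011, 'y': -0.032, 'z': 0.012, 'wx': -14.9, 'wy': 1.9, 'wz': -0.0}
{'x': 0.011, 'y': -0.034, 'z': 0.014, 'wx': -15.9, 'wy': 1.9, 'wz': -0.0}
{'x': 0.011, 'y': -0.035, 'z': 0.015, 'wx': -15.9, 'wy': 1.9, 'wz': -0.0}
```

Request:
{"op": "apply_moves", "data": {
  "moves": [
    {"x": 0.01, "y": -0.007, "z": 0.002, "wx": -3, "wy": 1.9, "wz": 0},
    {"x": 0.01, "y": -0.013, "z": 0.003, "wx": -6, "wy": 1.9, "wz": 0},
    {"x": 0.01, "y": -0.019, "z": 0.005, "wx": -9, "wy": 1.9, "wz": 0},
    {"x": 0.01, "y": -0.025, "z": 0.007, "wx": -12, "wy": 1.9, "wz": 0},
    {"x": 0.01, "y": -0.03, "z": 0.01, "wx": -14, "wy": 1.9, "wz": 0},
    {"x": 0.011, "y": -0.032, "z": 0.012, "wx": -15, "wy": 1.9, "wz": 0},
    {"x": 0.011, "y": -0.034, "z": 0.014, "wx": -16, "wy": 1.9, "wz": 0},
    {"x": 0.011, "y": -0.035, "z": 0.015, "wx": -16, "wy": 1.9, "wz": 0}
  ]
}}

```text
time_s: 9.68
eef_pos: [478.7, -21.1, 120.1]
orientation: [0.567, 0.782, 0.209, 0.154]
ft_force: [-43.1, -30.6, 83.2]
finger_gap: 11.2
grasp_force: 76.7
```

```bash
python3 - <<'E'
from h import *
s=manip.sense();print(s['joints'].round(2),s['ft_force']);seq(grip(RK,-36,122,Y[1]))
E
```

```text
[ 0.72  0.77 -1.05  2.56  2.26  0.66 -1.92] [-43.09429242 -30.60067883  83.24249614]
{'x': 0.0015, 'y': -0.0105, 'z': 0.003, 'wx': -5.98, 'wy': 0.34, 'wz': -0.11}
```

Force is high (83 N) and joint 4 is at its limit, so I back off at once and then release.

Request:
{"op": "apply_moves", "data": {
  "moves": [
    {"x": 0, "y": 0.003, "z": -0.004, "wx": 1, "wy": 0, "wz": 0},
    {"x": 0, "y": 0.006, "z": -0.006, "wx": 2, "wy": 0, "wz": 0},
    {"x": 0, "y": 0.006, "z": -0.006, "wx": 2, "wy": 0, "wz": 0},
    {"x": 0, "y": 0.006, "z": -0.006, "wx": 2, "wy": 0, "wz": 0},
    {"x": 0, "y": 0.006, "z": -0.006, "wx": 2, "wy": 0, "wz": 0},
    {"x": 0, "y": 0.006, "z": -0.006, "wx": 2, "wy": 0, "wz": 0},
    {"x": 0, "y": 0.006, "z": -0.006, "wx": 2, "wy": 0, "wz": 0},
    {"x": 0, "y": 0.006, "z": -0.006, "wx": 2, "wy": 0, "wz": 0}
  ]
}}

```text
time_s: 10.35
eef_pos: [483.7, -17.3, 128.3]
orientation: [0.569, 0.786, 0.196, 0.142]
ft_force: [-14.5, -8.4, 19.7]
finger_gap: 11.2
grasp_force: 65.6
```

```bash
python3 - <<'E'
from h import *
s=manip.sense();print(s['joints'].round(2),s['ft_force']);seq(grip(RK,-36,122,Y[1]))
E
```

```text
[ 0.69  0.71 -1.01  2.52  2.19  0.57 -1.87] [-14.46185939  -8.44606408  19.74529856]
{'x': -0.0006, 'y': -0.0195, 'z': 0.0078, 'wx': -7.97, 'wy': 0.03, 'wz': -0.13}
```

Request:
{"op": "apply_moves", "data": {
  "moves": [
    {"x": 0, "y": 0.002, "z": -0.003, "wx": 0, "wy": 0, "wz": 0},
    {"x": 0, "y": 0.002, "z": -0.003, "wx": 0, "wy": 0, "wz": 0},
    {"x": 0, "y": 0.002, "z": -0.003, "wx": 0, "wy": 0, "wz": 0},
    {"x": 0, "y": 0.002, "z": -0.003, "wx": 0, "wy": 0, "wz": 0},
    {"x": 0, "y": 0.002, "z": -0.003, "wx": 0, "wy": 0, "wz": 0},
    {"x": 0, "y": 0.002, "z": -0.003, "wx": 0, "wy": 0, "wz": 0},
    {"x": 0, "y": 0.002, "z": -0.003, "wx": 0, "wy": 0, "wz": 0},
    {"x": 0, "y": 0.002, "z": -0.003, "wx": 0, "wy": 0, "wz": 0}
  ],
  "fingers": 100
}}

```text
time_s: 11.02
eef_pos: [485.2, -15.7, 132.1]
orientation: [0.568, 0.786, 0.199, 0.141]
ft_force: [-0.5, 0.8, 1.0]
finger_gap: 85.6
grasp_force: 0.0
```

Request:
{"op": "apply_moves", "data": {
  "moves": [
    {"x": 0, "y": 0, "z": -0.02, "wx": 0, "wy": 0, "wz": 0},
    {"x": 0, "y": 0, "z": -0.04, "wx": 0, "wy": 0, "wz": 0},
    {"x": 0, "y": 0, "z": -0.06, "wx": 3, "wy": 0, "wz": 0},
    {"x": 0, "y": 0.02, "z": -0.075, "wx": 8, "wy": 0, "wz": 0},
    {"x": 0, "y": 0.035, "z": -0.09, "wx": 14, "wy": 0, "wz": 0},
    {"x": 0, "y": 0.045, "z": -0.1, "wx": 20, "wy": 0, "wz": 0},
    {"x": 0, "y": 0.055, "z": -0.11, "wx": 26, "wy": 0, "wz": 0},
    {"x": 0, "y": 0.06, "z": -0.12, "wx": 28, "wy": 0, "wz": 0}
  ]
}}

```text
time_s: 11.68
eef_pos: [475.7, -49.7, 211.3]
orientation: [0.587, 0.795, 0.092, 0.125]
ft_force: [-1.0, -1.1, -0.3]
finger_gap: 85.3
grasp_force: 0.0
```

```bash
python3 - <<'E'
from h import *
s=manip.sense();print(s['joints'].round(2),s['ft_force'],s['time_s']);seq(grip(RK,-36,122,Y[1]))
red('scene');red('top')
c=imaging.get_calibration
print([proj(slope(RK,-36,52,12,Y[1]),c(n)) for n in('scene','top')])
c=c('wrist');a=imaging.get_image('wrist')[:,:,::-1].copy()
for y in Y[1:]:
    q=[slope(RK,-36,137,o,y+w) for o,w in((0,35),(0,-35),(12,-35),(12,35))]
    cv2.polylines(a,[np.int32(proj(q,c))],True,(0,255,0),1)
cv2.imwrite('pics/w2.png',a)
E
```

```text
[ 0.59  0.39 -0.79  2.36  1.07  0.35 -0.81] [-1.04141008 -1.07788201 -0.33289182] 11.6833
{'x': 0.0367, 'y': -0.0252, 'z': 0.0929, 'wx': -18.94, 'wy': 5.57, 'wz': 0.53}
scene [(np.int32(42), array([310.,  16.])), (np.int32(340), array([270., 229.]))]
top [(np.int32(193), array([341., 293.]))]
[array([[270.86311936, 227.48314512]]), array([[340.32776286, 293.62753616]])]
```

View pics/w2.png

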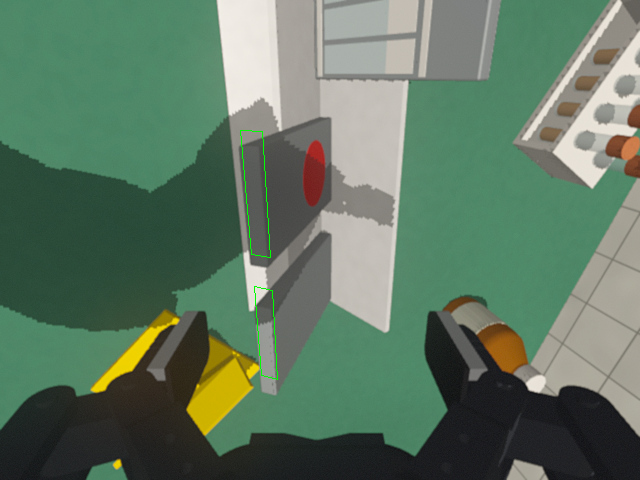

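The wrist view shows the red-disc carrier leaning on the front rest: disc at (315,173), top edge (240,147)-(267,265). The plain right carrier leans next to it with about a 25 mm gap. I locate the red carrier's y and plan a grasp across its width with the tool vertical, which avoids the folding.

```bash
cat >> h.py <<'E'
def gripw(v,y,s=110,tilt=0,ct=-36): # width pinch on a carrier leaning on the front rest; grasp point 3 mm ahead of TCP
    t=np.radians(tilt); z=-up(t); yy=np.array([0,1,0]); M=np.column_stack([np.cross(yy,z),yy,z])
    yaw=R.from_euler('z',v[2]); return slope(v,ct,s,6,y)-3*yaw.apply(z), yaw*R.from_matrix(M)
def backproj(px,c,v,s0=52): # pixel -> (slope s, y) on upper face of a carrier on the front rest
    f=lambda q:(proj(slope(v,-36,q[0],12,q[1]),c)-px).ravel()
    return least_squares(f,[s0,0]).x
E
python3 - <<'E'
from h import *
c=imaging.get_calibration
print(backproj([270,229],c('scene'),RK),backproj([341,293],c('top'),RK),backproj([315,173],c('wrist'),RK),
 [backproj(p,c('wrist'),RK) for p in([257,142],[270,265],[275,393])])
print(cur()[0]);seq(gripw(RK,-3,170),gripw(RK,-3))
E
```

```text
[51.54189658 -3.69257916] [50.69312275 -1.26551167] [59.90701872 -4.27359271] [array([145.50696151,  31.72039238]), array([140.03030257, -37.85850205]), array([ 144.58938125, -130.69212582])]
[477.53459912 -49.11386684 211.9554534 ]
{'x': 0.0285, 'y': -0.0422, 'z': 0.045, 'wx': 9.35, 'wy': 17.98, 'wz': -90.39}
{'x': -0.0353, 'y': -0.0, 'z': 0.0485, 'wx': 0.0, 'wy': 0.0, 'wz': 0.0}
```

Request:
{"op": "apply_moves", "data": {
  "moves": [
    {"x": 0.01, "y": -0.01, "z": -0.01, "wx": 0.7, "wy": 1.4, "wz": -7},
    {"x": 0.01, "y": -0.02, "z": -0.01, "wx": 1.4, "wy": 2.8, "wz": -14},
    {"x": 0.02, "y": -0.03, "z": -0.01, "wx": 2.1, "wy": 4.2, "wz": -21},
    {"x": 0.02, "y": -0.04, "z": -0.01, "wx": 2.8, "wy": 5.6, "wz": -28},
    {"x": 0.02, "y": -0.04, "z": -0.01, "wx": 3.6, "wy": 7, "wz": -35},
    {"x": 0.02, "y": -0.04, "z": -0.01, "wx": 4.3, "wy": 8.4, "wz": -42},
    {"x": 0.02, "y": -0.04, "z": -0.01, "wx": 5, "wy": 9.8, "wz": -49},
    {"x": 0.02, "y": -0.04, "z": -0.01, "wx": 5.7, "wy": 11.2, "wz": -56}
  ],
  "fingers": 90
}}

```text
time_s: 12.5
eef_pos: [431.3, -43.6, 206.1]
orientation: [0.141, 0.988, 0.04, 0.053]
ft_force: [0.6, -0.1, -2.0]
finger_gap: 76.9
grasp_force: 0.0
```

```bash
python3 - <<'E'
from h import *
s=manip.sense();print(s['joints'].round(2),s['eef_pos'],s['finger_gap']);g=gripw(RK,-3);seq((g[0]+[0,0,70],g[1]),g)
E
```

```text
[ 0.89  0.56 -1.23  2.31  0.86  0.67  0.33] [431.28920846 -43.59017909 206.14529524] 76.93870281328125
{'x': -0.0367, 'y': 0.0297, 'z': 0.0372, 'wx': 3.61, 'wy': 6.84, 'wz': -34.57}
{'x': 0.0, 'y': 0.0, 'z': 0.07, 'wx': 0.0, 'wy': 0.0, 'wz': 0.0}
```

Request:
{"op": "apply_moves", "data": {
  "moves": [
    {"x": -0.01, "y": 0.01, "z": 0.0, "wx": 0.7, "wy": 1.4, "wz": -7},
    {"x": -0.02, "y": 0.02, "z": 0.0, "wx": 1.4, "wy": 2.8, "wz": -14},
    {"x": -0.03, "y": 0.03, "z": 0.0, "wx": 2.1, "wy": 4.2, "wz": -21},
    {"x": -0.037, "y": 0.03, "z": 0.01, "wx": 2.8, "wy": 5.6, "wz": -28},
    {"x": -0.037, "y": 0.03, "z": 0.02, "wx": 3.6, "wy": 6.8, "wz": -34.6},
    {"x": -0.037, "y": 0.03, "z": 0.02, "wx": 3.6, "wy": 6.8, "wz": -34.6},
    {"x": -0.037, "y": 0.03, "z": 0.02, "wx": 3.6, "wy": 6.8, "wz": -34.6},
    {"x": -0.037, "y": 0.03, "z": 0.02, "wx": 3.6, "wy": 6.8, "wz": -34.6}
  ]
}}

```text
time_s: 13.17
eef_pos: [477.1, -23.3, 193.2]
orientation: [-0.156, 0.988, 0.001, 0.001]
ft_force: [-0.7, -0.7, 0.4]
finger_gap: 76.7
grasp_force: 0.0
```

```bash
python3 - <<'E'
from h import *
s=manip.sense();print(s['joints'].round(2),s['eef_pos'],s['finger_gap']);g=gripw(RK,-3);seq((g[0]+[0,0,70],g[1]),g)
c=imaging.get_calibration('wrist');a=imaging.get_image('wrist')[:,:,::-1].copy()
q=[slope(RK,-36,137,o,-3+w) for o,w in((0,35),(0,-35),(12,-35),(12,35))]
cv2.polylines(a,[np.int32(proj(q,c))],True,(0,255,0),1)
cv2.imwrite('pics/w3.png',a)
E
```

```text
[ 0.75  0.7  -1.25  2.17  0.87  0.93  0.86] [477.12069234 -23.26311383 193.21809802] 76.7039872675056
{'x': -0.0016, 'y': -0.0004, 'z': 0.0177, 'wx': 0.07, 'wy': 0.07, 'wz': -0.43}
{'x': 0.0, 'y': 0.0, 'z': 0.07, 'wx': 0.0, 'wy': 0.0, 'wz': 0.0}
```

View pics/w3.png

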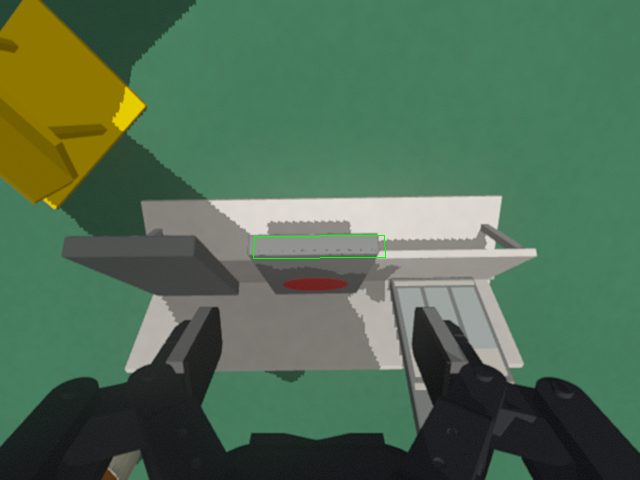

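The wrist view shows the red carrier's top edge at (249..380, 245), about 2 mm towards -y of the prediction, with about 29 mm of free gap to the neighbour. I correct, descend and close.

Request:
{"op": "apply_moves", "data": {
  "moves": [
    {"x": 0.001, "y": -0.002, "z": 0.01, "wx": 0, "wy": 0, "wz": -0.4},
    {"x": 0.001, "y": -0.002, "z": 0.025, "wx": 0, "wy": 0, "wz": -0.4},
    {"x": 0.001, "y": -0.002, "z": 0.04, "wx": 0, "wy": 0, "wz": -0.4},
    {"x": 0.001, "y": -0.002, "z": 0.055, "wx": 0, "wy": 0, "wz": -0.4},
    {"x": 0.001, "y": -0.002, "z": 0.07, "wx": 0, "wy": 0, "wz": -0.4},
    {"x": 0.001, "y": -0.002, "z": 0.084, "wx": 0, "wy": 0, "wz": -0.4},
    {"x": 0.001, "y": -0.002, "z": 0.084, "wx": 0, "wy": 0, "wz": -0.4},
    {"x": 0.001, "y": -0.002, "z": 0.084, "wx": 0, "wy": 0, "wz": -0.4}
  ]
}}

```text
time_s: 13.88
eef_pos: [476.6, -25.1, 109.3]
orientation: [-0.161, 0.987, 0.001, -0.0]
ft_force: [-0.0, -0.5, -0.1]
finger_gap: 76.8
grasp_force: 0.0
```

Request:
{"op": "apply_moves", "data": {
  "moves": [
    {"x": 0, "y": 0, "z": 0, "wx": 0, "wy": 0, "wz": 0},
    {"x": 0, "y": 0, "z": 0, "wx": 0, "wy": 0, "wz": 0},
    {"x": 0, "y": 0, "z": 0, "wx": 0, "wy": 0, "wz": 0},
    {"x": 0, "y": 0, "z": 0, "wx": 0, "wy": 0, "wz": 0},
    {"x": 0, "y": 0, "z": 0, "wx": 0, "wy": 0, "wz": 0},
    {"x": 0, "y": 0, "z": 0, "wx": 0, "wy": 0, "wz": 0},
    {"x": 0, "y": 0, "z": 0, "wx": 0, "wy": 0, "wz": 0},
    {"x": 0, "y": 0, "z": 0, "wx": 0, "wy": 0, "wz": 0}
  ],
  "fingers": 0
}}

```text
time_s: 14.55
eef_pos: [477.2, -25.0, 110.3]
orientation: [-0.161, 0.987, 0.001, 0.0]
ft_force: [-3.4, -0.5, 8.0]
finger_gap: 69.0
grasp_force: 67.8
```

```bash
python3 - <<'E'
from h import *
T=cur();s=manip.sense();print(s['joints'].round(2),s['ft_force'],s['finger_gap'],s['grasp_force'])
# carrier held: same pose relation in holder frame. local TCP in rack frame:
def loc(T,v): return R.from_euler('z',-v[2]).apply(T[0]-[v[0],v[1],0]), R.from_euler('z',-v[2])*T[1]
p,q=loc(T,RK);print('rack-frame TCP',p)
p[1]+=4.5   # carrier centred in the holder
G=(fr(HD,p)[0],R.from_euler('z',HD[2])*q)
print(G[0])
json.dump([list(G[0]),list(G[1].as_quat())],open('goal.json','w'))
L=(T[0]+[0,0,110],T[1]); H=(G[0]+[0,0,110],G[1])
seq(L,H,G)
E
```

```text
[ 0.66  0.8  -1.11  2.23  1.07  0.82  0.7 ] [-3.39036307 -0.51540344  8.01434944] 69.04142149523123 67.8319251537323
rack-frame TCP [-61.90633462  -4.22723925 110.29478766]
[ 430.36454297 -230.34697133  110.29478766]
{'x': -0.0001, 'y': 0.0001, 'z': -0.11, 'wx': 0.0, 'wy': 0.0, 'wz': 0.0}
{'x': 0.1097, 'y': -0.1798, 'z': -0.0003, 'wx': 0.03, 'wy': -0.06, 'wz': 47.05}
{'x': 0.0001, 'y': -0.0001, 'z': 0.11, 'wx': 0.0, 'wy': 0.0, 'wz': 0.0}
```

Request:
{"op": "apply_moves", "data": {
  "moves": [
    {"x": 0, "y": 0, "z": -0.01, "wx": 0, "wy": 0, "wz": 0},
    {"x": 0, "y": 0, "z": -0.025, "wx": 0, "wy": 0, "wz": 0},
    {"x": 0, "y": 0, "z": -0.045, "wx": 0, "wy": 0, "wz": 0},
    {"x": 0, "y": 0, "z": -0.065, "wx": 0, "wy": 0, "wz": 0},
    {"x": 0, "y": 0, "z": -0.085, "wx": 0, "wy": 0, "wz": 0},
    {"x": 0, "y": 0, "z": -0.105, "wx": 0, "wy": 0, "wz": 0},
    {"x": 0, "y": 0, "z": -0.125, "wx": 0, "wy": 0, "wz": 0},
    {"x": 0, "y": 0, "z": -0.14, "wx": 0, "wy": 0, "wz": 0}
  ]
}}

```text
time_s: 15.22
eef_pos: [477.5, -25.0, 251.3]
orientation: [-0.161, 0.987, 0.001, 0.001]
ft_force: [-0.5, 0.2, -1.5]
finger_gap: 68.6
grasp_force: 68.1
```

```bash
cat >> h.py <<'E'
def goal(dz):
    p,q=json.load(open('goal.json'));return np.array(p)+[0,0,dz],R.from_quat(q)
E
python3 - <<'E'
from h import *
s=manip.sense();print(s['joints'].round(2),s['ft_force'],s['finger_gap'],s['grasp_force']);seq(goal(135))
E
```

```text
[ 0.8   0.58 -1.26  2.11  0.69  0.96  1.05] [-0.47091013  0.20932638 -1.46423572] 68.63054515036696 68.05237054824829
{'x': 0.11, 'y': -0.1797, 'z': 0.0056, 'wx': 0.07, 'wy': -0.02, 'wz': 47.06}
```

Request:
{"op": "apply_moves", "data": {
  "moves": [
    {"x": 0.012, "y": -0.02, "z": 0.005, "wx": 0, "wy": 0, "wz": 5},
    {"x": 0.026, "y": -0.042, "z": 0.005, "wx": 0, "wy": 0, "wz": 11},
    {"x": 0.04, "y": -0.066, "z": 0.005, "wx": 0, "wy": 0, "wz": 17},
    {"x": 0.055, "y": -0.09, "z": 0.005, "wx": 0, "wy": 0, "wz": 23},
    {"x": 0.07, "y": -0.115, "z": 0.005, "wx": 0, "wy": 0, "wz": 29},
    {"x": 0.085, "y": -0.14, "z": 0.005, "wx": 0, "wy": 0, "wz": 35},
    {"x": 0.1, "y": -0.163, "z": 0.005, "wx": 0, "wy": 0, "wz": 41},
    {"x": 0.11, "y": -0.18, "z": 0.005, "wx": 0, "wy": 0, "wz": 47}
  ]
}}

```text
time_s: 15.88
eef_pos: [429.1, -233.4, 244.3]
orientation: [0.249, 0.968, 0.0, -0.001]
ft_force: [0.5, -0.1, -0.4]
finger_gap: 68.9
grasp_force: 68.1
```

Request:
{"op": "apply_moves", "data": {
  "moves": [
    {"x": 0, "y": 0, "z": 0, "wx": 0, "wy": 0, "wz": 0},
    {"x": 0, "y": 0, "z": 0, "wx": 0, "wy": 0, "wz": 0},
    {"x": 0, "y": 0, "z": 0, "wx": 0, "wy": 0, "wz": 0},
    {"x": 0, "y": 0, "z": 0, "wx": 0, "wy": 0, "wz": 0},
    {"x": 0, "y": 0, "z": 0, "wx": 0, "wy": 0, "wz": 0},
    {"x": 0, "y": 0, "z": 0, "wx": 0, "wy": 0, "wz": 0},
    {"x": 0, "y": 0, "z": 0, "wx": 0, "wy": 0, "wz": 0},
    {"x": 0, "y": 0, "z": 0, "wx": 0, "wy": 0, "wz": 0}
  ]
}}

```text
time_s: 16.55
eef_pos: [430.3, -230.4, 244.2]
orientation: [0.245, 0.969, 0.001, -0.001]
ft_force: [0.2, 0.5, -1.3]
finger_gap: 68.9
grasp_force: 68.1
```

```bash
python3 - <<'E'
from h import *
s=manip.sense();print(s['joints'].round(2),s['ft_force'],s['finger_gap'],s['grasp_force']);seq(goal(135));seq(goal(0))
c=imaging.get_calibration('scene');a=red('scene');D=[0,0,135]
print('expect disc',proj(slope(HD,-36,52,12,0)+D,c))
a=a[120:360,80:340,::-1].copy()
for d in([0,0,135],[0,0,0]):
    q=[slope(HD,-36,s_,12,w)+d for s_,w in((137,35),(137,-35),(7,-35),(7,35))]
    a2=np.int32((proj(q,c)-[80,120]));cv2.polylines(a,[a2],True,(0,255,0),1)
a=cv2.resize(a,None,fx=2.4,fy=2.4,interpolation=cv2.INTER_CUBIC)
cv2.imwrite('pics/s4.png',a)
E
```

```text
[ 1.13  0.52 -1.06  2.1   0.6   0.87  0.79] [ 0.22239231  0.54438572 -1.33604532] 68.94335323098771 68.10617923736572
{'x': 0.0, 'y': 0.0001, 'z': -0.0011, 'wx': 0.02, 'wy': -0.13, 'wz': 0.12}
{'x': -0.0002, 'y': -0.0002, 'z': 0.1339, 'wx': 0.02, 'wy': -0.13, 'wz': 0.12}
scene [(np.int32(42), array([310.,  16.])), (np.int32(725), array([135., 229.]))]
expect disc [[133.74259971 229.09938276]]
```

View pics/s4.png

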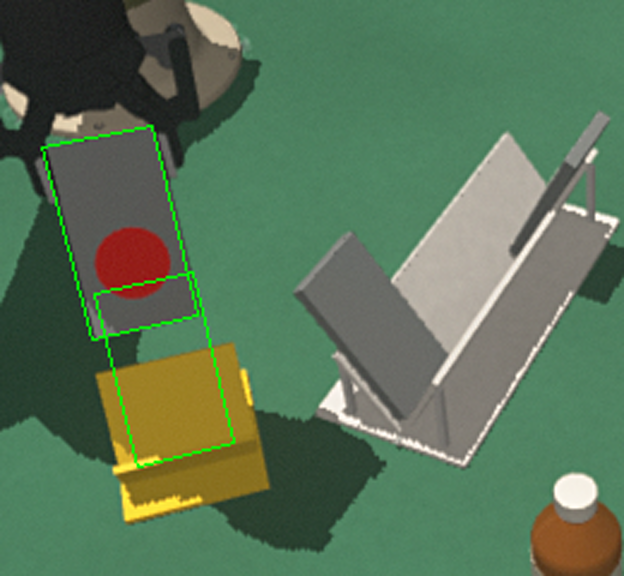

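The carrier hangs above the holder exactly in the predicted outline, disc at scene pixel (135,229), facing outwards. I lower it gently.

Request:
{"op": "apply_moves", "data": {
  "moves": [
    {"x": 0, "y": 0, "z": 0.015, "wx": 0, "wy": 0, "wz": 0},
    {"x": 0, "y": 0, "z": 0.035, "wx": 0, "wy": 0, "wz": 0},
    {"x": 0, "y": 0, "z": 0.055, "wx": 0, "wy": 0, "wz": 0},
    {"x": 0, "y": 0, "z": 0.075, "wx": 0, "wy": 0, "wz": 0},
    {"x": 0, "y": 0, "z": 0.09, "wx": 0, "wy": 0, "wz": 0},
    {"x": 0, "y": 0, "z": 0.105, "wx": 0, "wy": 0, "wz": 0},
    {"x": 0, "y": 0, "z": 0.115, "wx": 0, "wy": 0, "wz": 0},
    {"x": 0, "y": 0, "z": 0.122, "wx": 0, "wy": 0, "wz": 0}
  ]
}}

```text
time_s: 17.27
eef_pos: [430.0, -230.3, 121.1]
orientation: [0.245, 0.969, 0.001, -0.001]
ft_force: [-0.8, 0.9, -0.9]
finger_gap: 68.8
grasp_force: 68.1
```

Request:
{"op": "apply_moves", "data": {
  "moves": [
    {"x": 0, "y": 0, "z": 0.002, "wx": 0, "wy": 0, "wz": 0},
    {"x": 0, "y": 0, "z": 0.004, "wx": 0, "wy": 0, "wz": 0},
    {"x": 0, "y": 0, "z": 0.006, "wx": 0, "wy": 0, "wz": 0},
    {"x": 0, "y": 0, "z": 0.008, "wx": 0, "wy": 0, "wz": 0},
    {"x": 0, "y": 0, "z": 0.009, "wx": 0, "wy": 0, "wz": 0},
    {"x": 0, "y": 0, "z": 0.01, "wx": 0, "wy": 0, "wz": 0},
    {"x": 0, "y": 0, "z": 0.01, "wx": 0, "wy": 0, "wz": 0},
    {"x": 0, "y": 0, "z": 0.01, "wx": 0, "wy": 0, "wz": 0}
  ]
}}

```text
time_s: 17.93
eef_pos: [431.1, -230.8, 112.7]
orientation: [0.246, 0.969, 0.001, 0.0]
ft_force: [4.2, -1.6, 2.0]
finger_gap: 68.7
grasp_force: 68.3
```

```bash
python3 - <<'E'
from h import *
s=manip.sense();print(s['joints'].round(2),s['ft_force'],s['finger_gap'],s['grasp_force']);seq(goal(0))
red('scene');c=imaging.get_calibration('scene');print(proj(slope(HD,-36,52,12,0),c))
E
```

```text
[ 0.94  0.68 -0.83  2.22  0.9   0.63  0.52] [ 4.173419   -1.60584848  1.97005877] 68.69343439269186 68.33812952041626
{'x': 0.0009, 'y': 0.0001, 'z': 0.0024, 'wx': 0.04, 'wy': -0.01, 'wz': 0.06}
scene [(np.int32(40), array([310.,  16.])), (np.int32(595), array([152., 284.]))]
[[151.78309181 285.07774974]]
```

Light contact (about 5 N) and the disc is where it should be. Release, then retreat straight up.

Request:
{"op": "apply_moves", "data": {
  "moves": [
    {"x": 0, "y": 0, "z": 0.001, "wx": 0, "wy": 0, "wz": 0},
    {"x": 0, "y": 0, "z": 0.001, "wx": 0, "wy": 0, "wz": 0},
    {"x": 0, "y": 0, "z": 0.001, "wx": 0, "wy": 0, "wz": 0},
    {"x": 0, "y": 0, "z": 0.001, "wx": 0, "wy": 0, "wz": 0},
    {"x": 0, "y": 0, "z": 0.001, "wx": 0, "wy": 0, "wz": 0},
    {"x": 0, "y": 0, "z": 0.001, "wx": 0, "wy": 0, "wz": 0},
    {"x": 0, "y": 0, "z": 0.001, "wx": 0, "wy": 0, "wz": 0},
    {"x": 0, "y": 0, "z": 0.001, "wx": 0, "wy": 0, "wz": 0}
  ],
  "fingers": 95
}}

```text
time_s: 18.65
eef_pos: [430.1, -230.5, 111.1]
orientation: [0.246, 0.969, 0.001, -0.001]
ft_force: [0.3, -0.2, -0.3]
finger_gap: 80.9
grasp_force: 0.0
```

Request:
{"op": "apply_moves", "data": {
  "moves": [
    {"x": 0, "y": 0, "z": -0.01, "wx": 0, "wy": 0, "wz": 0},
    {"x": 0, "y": 0, "z": -0.025, "wx": 0, "wy": 0, "wz": 0},
    {"x": 0, "y": 0, "z": -0.045, "wx": 0, "wy": 0, "wz": 0},
    {"x": 0, "y": 0, "z": -0.065, "wx": 0, "wy": 0, "wz": 0},
    {"x": 0, "y": 0, "z": -0.085, "wx": 0, "wy": 0, "wz": 0},
    {"x": 0, "y": 0, "z": -0.105, "wx": 0, "wy": 0, "wz": 0},
    {"x": 0, "y": 0, "z": -0.125, "wx": 0, "wy": 0, "wz": 0},
    {"x": 0, "y": 0, "z": -0.13, "wx": 0, "wy": 0, "wz": 0}
  ]
}}

```text
time_s: 19.32
eef_pos: [431.2, -230.8, 243.7]
orientation: [0.246, 0.969, 0.0, 0.001]
ft_force: [0.9, -0.1, 0.3]
finger_gap: 80.9
grasp_force: 0.0
```

```bash
python3 - <<'E'
from h import *
s=manip.sense();print(s['eef_pos'],s['ft_force'],s['finger_gap'])
a=red('scene');red('top');c=imaging.get_calibration;print([proj(slope(HD,-36,52,12,0),c(n)) for n in('scene','top')])
cv2.imwrite('pics/s5.png',a[:,:,::-1])
E
```

```text
[ 431.16461281 -230.76591176  243.68029137] [ 0.86856588 -0.10703806  0.2918046 ] 80.92725727397202
scene [(np.int32(40), array([310.,  16.])), (np.int32(588), array([153., 286.]))]
top [(np.int32(168), array([462., 318.]))]
[array([[151.78309181, 285.07774974]]), array([[461.69755515, 319.29123242]])]
```

View pics/s5.png

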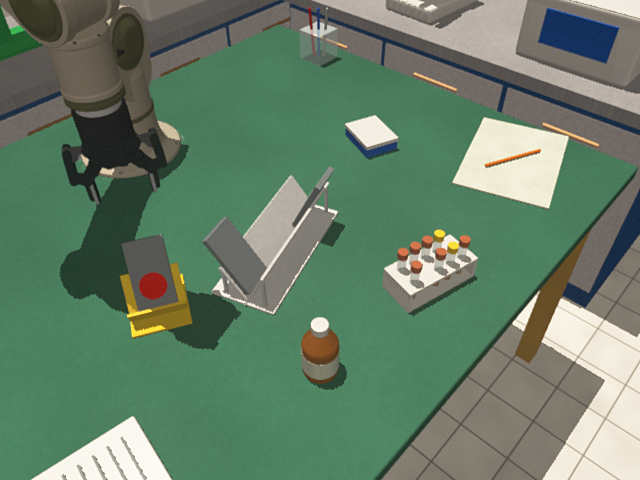

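The picture shows the red-disc carrier leaning in the yellow holder with the disc outwards at (153,286). Both plain carriers still lean in the rack, the bystanders have not moved, and the gripper is clear.

```bash
python3 -c "
from cell import manip
print(manip.finish_job())"
```

```text
the job is handed in; nothing more can be done
None
```

The red-disc carrier (the middle one) was tipped onto the rack's front rest, let go, and set leaning in the yellow holder with the disc facing outwards; the last picture showed both plain carriers still in the rack and the bystanders in place, and I handed the job in at about 19.4 s on the robot clock without receiving a verdict.

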